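# Clear the glue bottle and pump the bench clamp onto a cedar birdhouse wall

## Task

Take the white glue bottle out of the mouth of the blue bench clamp and stand it upright on the bench well clear of the clamp. Then pump the clamp by squeezing and releasing its pair of red levers, moving the jaw by the levers only, until the black pad presses the cedar wall against the far jaw with the red spring stem behind the pad pushed about half-way in; never push the stem all the way in, and leave the cedar standing and the other things alone. Finish while still gripping the levers squeezed, holding that pressure: do not let go.

Things in the scene. Friction and masses are not known exactly. Their poses are not given: they have to be found in the camera images.
- clamp: Clamp fixed to the bench: blue housing 66 x 70 x 70 mm high on a 10 mm thick plywood base board. Origin on the bench under the housing's centre. y axis: clamping direction, from the housing to the blue far jaw; -x: the way the levers stick out; z up. The board spans x -52 to 52, y -60 to 185 mm. Placed and turned differently each time.
- far_jaw: Blue far jaw, 70 mm wide, 20 mm thick, 60 mm high, fixed on the clamp's base board with its face 146 to 156 mm from the clamp's origin (differs each time). Origin at the middle of its face's lower edge, 10 mm above the bench; axes as the clamp's.
- levers_grip (a point): Point midway between the red levers where fingers squeeze them, at x = -90 mm, y = 0 in the clamp's frame, 42 mm above the bare bench. Levers: upright bars 10 mm thick, 25 to 59 mm above the bench, ending at x = -125 mm, side by side along the clamp's y: 56 mm over their outsides here when released, 30 mm squeezed. Pinch both from above, fingers closing along y. Axes as the clamp's.
- lever_left (a joint): Angle of the red levers (both are geared together and move alike): 0 released, 0.20 rad fully squeezed (stop). A spring opens them when let go. A full squeeze takes at most about 18 N on each lever, less while the pad is free.
- jaw (a joint): Travel of the yellow jaw and its toothed bar towards the far jaw, m; starts at 0 to 0.014. Ratchet with 8 mm teeth: each full squeeze and full release of the levers advances it about 8 mm (the first squeeze 4 to 12). Between squeezes a brake holds the jaw up to about 6 N only: pressed harder, it slips back when the levers are let go.
- pad (a joint): How far the sprung black pad with its red stem is pushed into the yellow jaw, m: 0 free (16 mm of red stem showing between pad and yellow jaw), 0.016 all the way in. Stiffness 1.2 N per mm, no preload.
- pad_face (a point): Centre of the black pad's front face, which presses on the cedar; 46 mm wide, 40 mm high, 41 mm above the bench. Axes as the clamp's.
- mouth (a point): Fixed point in the middle of the clamp's mouth, at x = 0, y = 109 mm, z = 40 mm in the clamp's frame. Axes as the clamp's.
- cedar_mid (a point): Centre of the cedar side wall, a loose board 130 mm (its x, across the clamp) x 18 mm thick (its y, along the clamping direction) x 80 mm high, standing on edge on the base board just in front of the far jaw, about 0.12 kg. z up.
- glue_mid (a point): Half-way point of the white glue bottle (62.5 mm above its underside), which stands on the base board between pad and cedar: body 28 mm in diameter and straight up to 95 mm, orange nozzle to 125 mm; about 90 g. z up.
- hammer: Bystander: claw hammer with rusty head lying on the bench, about 300 mm long.
- glass_knob: Bystander: green glass knob, 36 mm in diameter, 42 mm high, standing on the bench; origin under its centre.
- spokeshave: Bystander: cast-iron spokeshave, 260 mm long over its two handles, lying on the bench; origin under its centre.
- roof_panel: Bystander: bent galvanized roof panel standing as a tent, about 180 x 150 mm, 50 mm high; origin under its centre.
There are look-alikes about, which are no part of the job. What is meant by the part that bears cedar_mid is not green or purple, and is the smaller of those in its own colour.

How it is judged:
By the outcome, as a careful person would: the job done as asked, in the order asked, and still so for the second after the job is handed in, while the arm keeps its last pose, push and grip.
It also fails if it takes over 62 s, if anything falls off the work surface, if the arm or the gripper's body presses on something with over 40 N, if the wrist force passes 120 N, or if a joint passes its speed limit or range.

## Robot

A 6-joint arm with a two-finger parallel gripper is mounted at the origin on the work surface. World frame = base frame: x ahead of the robot, y to its left, z up, the work surface at z = 0. Lengths are in m, angles in rad, forces in N, time in s.
With the tool pointing down it reaches from about 0.425 to 0.95 m from the base axis. Payload 3.5 kg.
Tool frame: the origin (TCP) lies midway between the tips of the shut fingers; the grasp point (between the pads) lies 19 mm behind it; z points along the fingers, y is the direction in which the jaws open and shut (so a half turn about z gives the same grasp; the last joint's range is limited). The gripper opens to 85 mm and grips with 20 to 120 N. Pads are 22 mm wide; open, the fingers measure 114 mm over their backs; the gripper's body (76 mm by 85 mm) begins 54 mm behind the grasp point. The pads swing forward as they close: fully open they stand 13 mm farther back than shut.
Start: joints at [1.138, 0.286, 1.577, -0, 1.279, -0.15], TCP at [0.188, 0.648, 0.231] pointing down, gripper open.
Joint ranges: [-2.77, 2.77], [-0.9, 2.22], [0.21, 2.48], [-1.53, 4.67], [0.24, 2.81], [-2.84, 2.84]. Speed limits (rad/s): [2.79, 2.79, 3.14, 3.14, 3.14, 3.14].

## Interface

Orientations are given as a unit quaternion [x, y, z, w].
In Python, from plant import * gives the robot as it stands.
- The arm moves only by the shell command python3 -m jog 'ROWS' [FORCE]. ROWS is a JSON object of lists of equal length, an entry for each row: "travel": the shift along the world's x, y, z in mm, a list of three; "dr": the turn, a rotation vector about the world's x, y, z in degrees, a list of three; "jaw": the closure in counts, from 0 (fully open) to 255 (shut). In form: {"travel": [[x, y, z], ...], "dr": [[wx, wy, wz], ...], "jaw": [jaw, ...]}. A call has 1 to 5 rows; each row shifts and turns the commanded pose from where the row before left it; what a row does not reach is not made up. A row lasts 1/12 s, in which the tool goes at most 41.7 mm and 7.16 degrees, less where a joint would pass 70% of its speed; a pose out of reach is approached as far as the arm can. A call is refused whole if a number of a shift passes 41.7 or a number of a turn 7.16, either way. A call with a gripper value outside its range is refused whole. The fingers move at their own pace and stop on an object; FORCE is the grip in N (left out, the last holds). Time passes only in rows, so rows that do not move let the fingers close. It gives the time, the measured TCP pose, the force and the opening at its end, in the units of the state.
- get_state(): the state, without advancing time (a new reading comes with each control period).
- read_camera(name): name is "side" or "top" or "wrist"; returns the picture (384x512x3 uint8, red, green, blue); there is no depth.
- camera_info(name): a dict with "K" (3x3 intrinsics, pixels), "R" (3x3) and "t" (3): a world point X has camera coordinates R X + t; the wrist camera has in their place "mount" (4x4, takes a point from camera to tool coordinates, whose origin is the TCP and whose axes are the flange's). Camera axes: x right, y down, z forward; pixel columns grow to the right and rows downward; lengths in m; the calibration is good to about 2 mm. A picture is of the moment at which its call begins: read the wrist's pose just before it. camera_info takes no time and is no camera call.
- sign_off(): hands the job in, once; it reports no verdict.
The state is a dict: "time": time; "qpos": joint angles; "dq": joint speeds; "joint_efforts": joint torques, N m; "eef_pos": TCP position; "tcp_rot": TCP orientation; "contact_force": force on the tool from outside, world axes, zero at the start; "wrist_torque": the same for the moment, N m; "opening": opening from 0.0 (shut) to 1.0 (fully open).
Only numpy, scipy, OpenCV 4.12 (cv2) and the standard library are available. Lean on these libraries where they do the work, as an engineer would, in place of code of your own. Each camera call takes 0.05 s, during which the arm holds its last target. There are 200 camera calls.

## Working session

There is one attempt and no reset: what is moved stays moved. The work goes in short steps, Python scripts to look and compute and a shell command to move; the robot and the scene stay as the last step left them, time stands still between calls to the robot, and variables do not carry over. Pictures are saved under pics/ and viewed, about 8 in all and at most 12, crops included, and the job is handed in when it is done.

```bash
mkdir -p pics; ls; python3 - <<'E'
from plant import *
import cv2,json
s=get_state();print({k:np_ if not hasattr(np_,'tolist') else np_.tolist() for k,np_ in s.items()})
for n in("top","side"):
    cv2.imwrite(f"pics/{n}0.png",cv2.resize(read_camera(n)[:,:,::-1],(800,600),interpolation=cv2.INTER_CUBIC))
    print(n,camera_info(n))
print(camera_info("wrist"))
E
```

```text
pics
{'time': 0.0, 'qpos': [1.1380005614859727, 0.2872049164302023, 1.5781662523705735, -1.165764527329702e-05, 1.2786025119245616, -0.15000637742028652], 'dq': [0.002127944074833219, -6.548883554586114e-05, 0.0016040032738757082, 0.0008770739508196686, 0.0003988316840567248, -0.0005705673360354523], 'joint_efforts': [-0.00031315510568674654, -40.59963583946228, -29.261380434036255, -0.00017330685750494013, 0.005983307637507096, -1.515234657745168e-06], 'eef_pos': [0.1880499678832549, 0.6475956390158447, 0.22992682779950896], 'tcp_rot': [0.14092225802661645, 0.9900199492129745, -0.0011419270140117794, -0.0003366834029175178], 'contact_force': [0.3266442272199548, -0.1774013962239543, -0.039614545196244765], 'wrist_torque': [0.008880744830605608, 0.015110951043632165, 0.03556614164672445], 'opening': 1.0008796474427584}
top {'K': array([[426.08497924,   0.        , 262.88332045],
       [  0.        , 426.08497924, 190.29830273],
       [  0.        ,   0.        ,   1.        ]]), 'R': array([[-0.00554147, -0.99996254,  0.00664838],
       [-0.98040188,  0.00412352, -0.19696484],
   
[... 278 characters left out ...]
[-0.99505816, -0.09774745, -0.01745521],
       [-0.03300347,  0.49138789, -0.8703153 ],
       [ 0.09364838, -0.86543826, -0.49218553]]), 't': array([0.58027178, 0.09789315, 1.07748895])}
{'K': array([[318.42405723,   0.        , 256.20699179],
       [  0.        , 318.42405723, 194.14855253],
       [  0.        ,   0.        ,   1.        ]]), 'mount': array([[ 1.00438262e-03, -9.65963936e-01, -2.58674827e-01,
         6.51911089e-02],
       [ 9.99999347e-01,  1.11125113e-03, -2.66924124e-04,
        -3.75022752e-04],
       [ 5.45291771e-04, -2.58674390e-01,  9.65964421e-01,
        -1.42071280e-01],
       [ 0.00000000e+00,  0.00000000e+00,  0.00000000e+00,
         1.00000000e+00]])}
```

View pics/top0.png

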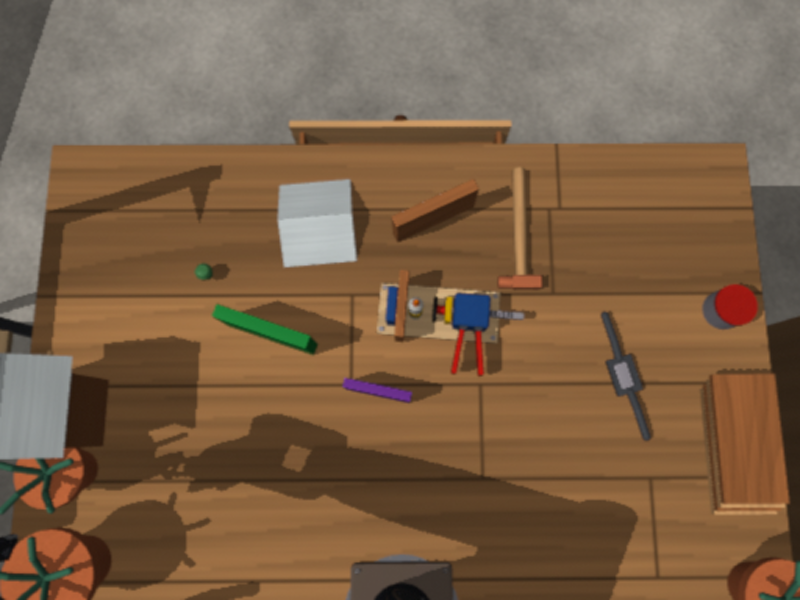

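View pics/side0.png

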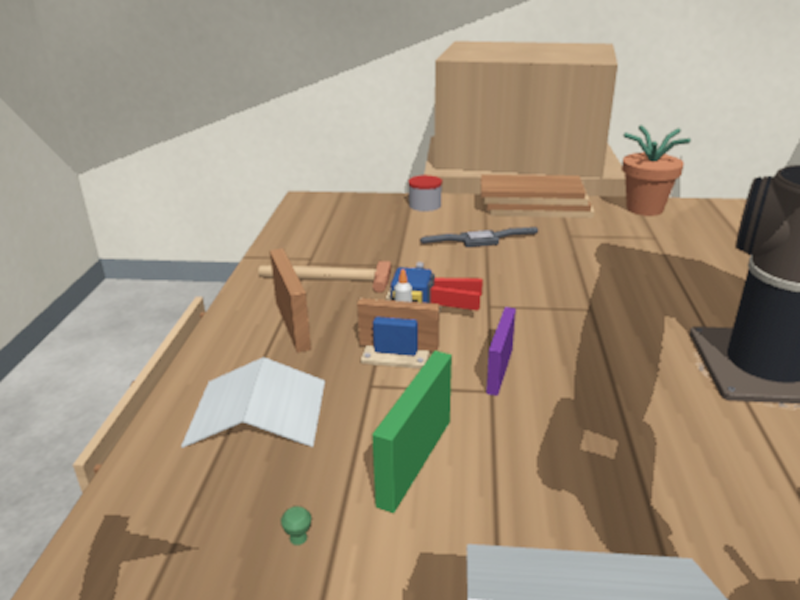

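The top view shows the clamp at about (440,310): board corners near (381,284), (499,291), (498,342) and (377,332), housing at (471,311), bottle at (416,308), lever ends at (456,373) and (481,373). The cedar is at (403,305) in front of the far jaw. The side view agrees. The bigger brown board, the green one and the purple one are look-alikes.

```bash
cat > h.py <<'E'
from plant import *
import numpy as np, cv2
from scipy.spatial.transform import Rotation as Ro
def cam(n):
    c=camera_info(n)
    if n!="wrist": return c["K"],c["R"],c["t"]
    s=get_state(); T=np.eye(4);T[:3,:3]=Ro.from_quat(s["tcp_rot"]).as_matrix();T[:3,3]=s["eef_pos"]
    M=np.linalg.inv(T@c["mount"]); return c["K"],M[:3,:3],M[:3,3]
def back(c,u,v,z):
    K,R,t=c; d=R.T@np.linalg.inv(K)@[u,v,1]; o=-R.T@t; return o+d*(z-o[2])/d[2]
def proj(c,X):
    K,R,t=c; p=K@(R@np.asarray(X,float)+t); return p[:2]/p[2]
E
python3 - <<'E'
from h import *
c=cam("top"); k=.64
for n,u,v,z in[("b1",381,284,.01),("b2",499,291,.01),("b3",498,342,.01),("b4",377,332,.01),("house",471,309,.07),("glue",416,308,.105),("levL",456,373,.059),("levR",481,373,.059),("ced1",404,271,.09),("ced2",400,339,.09)]:
    print(n,back(c,u*k,v*k,z).round(3))
E
```

```text
b1 [0.632 0.037 0.01 ]
b2 [ 0.616 -0.205  0.01 ]
b3 [ 0.511 -0.199  0.01 ]
b4 [0.533 0.045 0.01 ]
house [ 0.568 -0.14   0.07 ]
glue [ 0.564 -0.033  0.105]
levL [ 0.445 -0.11   0.059]
levR [ 0.445 -0.158  0.059]
ced1 [ 0.64 -0.01  0.09]
ced2 [ 0.507 -0.002  0.09 ]
```

```bash

R='{"travel":[[18.6,-33.4,5],[18.6,-33.4,5],[18.6,-33.4,5],[18.6,-33.4,5],[18.6,-33.4,0]],"dr":[[0,0,-3.9],[0,0,-3.9],[0,0,-3.9],[0,0,-3.9],[0,0,-3.9]],"jaw":[0,0,0,0,0]}'
python3 -m jog '{"travel":[[18.6,-33.4,5],[18.6,-33.4,5],[18.6,-33.4,5],[18.6,-33.4,5],[18.6,-33.4,0]],"dr":[[0,0,-3.9],[0,0,-3.9],[0,0,-3.9],[0,0,-3.9],[0,0,-3.9]],"jaw":[0,0,0,0,0]}'
python3 -m jog '{"travel":[[18.6,-33.4,5],[18.6,-33.4,5],[18.6,-33.4,5],[18.6,-33.4,5],[18.6,-33.4,0]],"dr":[[0,0,-3.9],[0,0,-3.9],[0,0,-3.9],[0,0,-3.9],[0,0,-3.9]],"jaw":[0,0,0,0,0]}'
python3 -m jog '{"travel":[[18.6,-33.4,5],[18.6,-33.4,5],[18.6,-33.4,5],[18.6,-33.4,5],[18.6,-33.4,0]],"dr":[[0,0,-3.9],[0,0,-3.9],[0,0,-3.9],[0,0,-3.9],[0,0,-3.9]],"jaw":[0,0,0,0,0]}'
python3 -m jog '{"travel":[[18.6,-33.4,5],[18.6,-33.4,5],[18.6,-33.4,5],[18.6,-33.4,0],[18.6,-33.4,0]],"dr":[[0,0,-3.9],[0,0,-3.9],[0,0,-3.9],[0,0,-3.9],[0,0,-3.9]],"jaw":[0,0,0,0,0]}'
python3 -m jog '{"travel":[[0,0,0],[0,0,0]],"dr":[[0,0,0],[0,0,0]],"jaw":[0,0]}'
python3 - <<'E'
from h import *
c=cam("wrist");im=read_camera("wrist");np.savez("w1.npz",K=c[0],R=c[1],t=c[2],im=im)
cv2.imwrite("pics/w1.png",cv2.resize(im[:,:,::-1],(800,600),interpolation=cv2.INTER_CUBIC))
print(get_state()["qpos"])
E
```

```text
time: 0.52
eef_pos: [0.2819, 0.4799, 0.2519]
tcp_rot: [0.308, 0.951, 0.0, 0.0]
contact_force: [0.6, 0.3, -0.3]
opening: 0.998
time: 0.93
eef_pos: [0.375, 0.3126, 0.2722]
tcp_rot: [0.465, 0.885, 0.001, 0.0]
contact_force: [0.1, 0.0, 0.6]
opening: 0.997
time: 1.35
eef_pos: [0.4681, 0.1454, 0.2923]
tcp_rot: [0.608, 0.794, 0.001, 0.001]
contact_force: [1.0, 0.7, 0.8]
opening: 1.001
time: 1.77
eef_pos: [0.5608, -0.0217, 0.3064]
tcp_rot: [0.734, 0.679, 0.0, 0.0]
contact_force: [0.7, 0.5, -0.5]
opening: 1.002
time: 1.93
eef_pos: [0.5604, -0.0215, 0.3052]
tcp_rot: [0.734, 0.68, -0.001, -0.001]
contact_force: [-1.3, 1.4, 0.2]
opening: 0.996
[-2.17301889e-01 -1.47770162e-02  1.77586287e+00  4.45662084e-04
  1.38249012e+00 -1.43041631e-01]
```

View pics/w1.png

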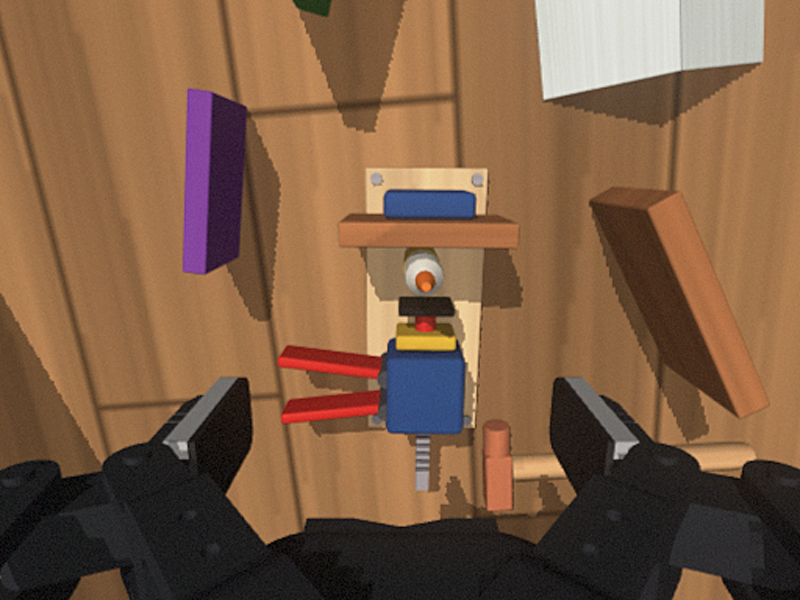

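The wrist view shows the clamp's board from (366,168) to (475,430), and the housing top between (389,346) and (463,432). The cedar's top face runs (339,223) to (518,247), the bottle's body top is near (424,274) with the nozzle tip at (427,286), and the lever ends are at (283,353) and (285,413).

```bash
python3 - <<'E'
from h import *
from scipy.optimize import least_squares
d=np.load("w1.npz");c=(d["K"],d["R"],d["t"]);k=.64
P=np.array([(-52,185,10,366,168),(52,185,10,488,168),(-52,-60,10,370,428),(52,-60,10,474,430),(-33,-35,70,389,433),(33,-35,70,463,431)],float)
f=lambda p:np.concatenate([proj(c,[*(p[:2]+Ro.from_euler('z',p[2]).as_matrix()[:2,:2]@(r[:2]/1000)),r[2]/1000])/k-r[3:] for r in P])
s=least_squares(f,[.568,-.14,-.07]);p=s.x;print(p,np.degrees(p[2]),s.fun.round(1))
M=Ro.from_euler('z',p[2]).as_matrix()[:2,:2]
for n,u,v,z in[("glue",424,274,.105),("noz",427,286,.135),("c1",339,223,.09),("c2",517,221,.09),("c3",518,247,.09),("c4",340,247,.09),("padtop",426,309,.061),("padtopback",426,315,.061),("yel",426,325,.061),("lev1",283,353,.059),("lev2",285,413,.059)]:
    X=back(c,u*k,v*k,z)[:2];print(n,X.round(4),(M.T@(X-p[:2])*1000).round(1))
print("grip",p[:2]+M@[-.09,0],"mouth",p[:2]+M@[0,.109])
E
```

```text
[ 0.57293096 -0.13955024 -0.07992388] -4.579301285510504 [-0.4 -2.   0.3 -1.4 -1.  -1.2  1.7 -2.7 -2.3  2.6  1.8  4.9]
glue [ 0.5763 -0.0281] [ -5.5 111.4]
noz [ 0.5768 -0.0299] [ -4.9 109.6]
c1 [0.5187 0.0103] [-66.  145.1]
c2 [0.6452 0.0022] [ 60.7 147.1]
c3 [ 0.6457 -0.0165] [ 62.7 128.5]
c4 [ 0.5176 -0.0068] [-65.7 127.9]
padtop [ 0.5775 -0.066 ] [-1.3 73.7]
padtopback [ 0.5772 -0.0711] [-1.2 68.6]
yel [ 0.5767 -0.0795] [-1.1 60.2]
lev1 [ 0.4569 -0.0955] [-119.2   34.6]
lev2 [ 0.4511 -0.15  ] [-120.6  -20.2]
grip [ 0.48321826 -0.13236474] mouth [ 0.58163339 -0.03089819]
```

```bash

python3 -m jog '{"travel":[[16,-8,-20],[0,0,-35],[0,0,-40],[0,0,-40],[0,0,-35]],"dr":[[0,0,0],[0,0,0],[0,0,0],[0,0,0],[0,0,0]],"jaw":[0,0,0,0,0]}'
python3 -m jog '{"travel":[[0,0,-25],[0,0,-20],[0,0,-12],[0,0,-6],[0,0,0]],"dr":[[0,0,0],[0,0,0],[0,0,0],[0,0,0],[0,0,0]],"jaw":[0,0,0,0,0]}'
python3 - <<'E'
from h import *
c=cam("wrist");im=read_camera("wrist");np.savez("w2.npz",K=c[0],R=c[1],t=c[2],im=im)
cv2.imwrite("pics/w2.png",cv2.resize(im[:,:,::-1],(640,480),interpolation=cv2.INTER_CUBIC))
E
```

```text
time: 2.4
eef_pos: [0.5749, -0.0258, 0.1341]
tcp_rot: [0.732, 0.682, -0.0, -0.001]
contact_force: [0.6, -0.8, -0.3]
opening: 0.996
time: 2.82
eef_pos: [0.5755, -0.0268, 0.0724]
tcp_rot: [0.732, 0.681, -0.001, -0.001]
contact_force: [0.7, 0.8, 1.0]
opening: 0.998
```

View pics/w2.png

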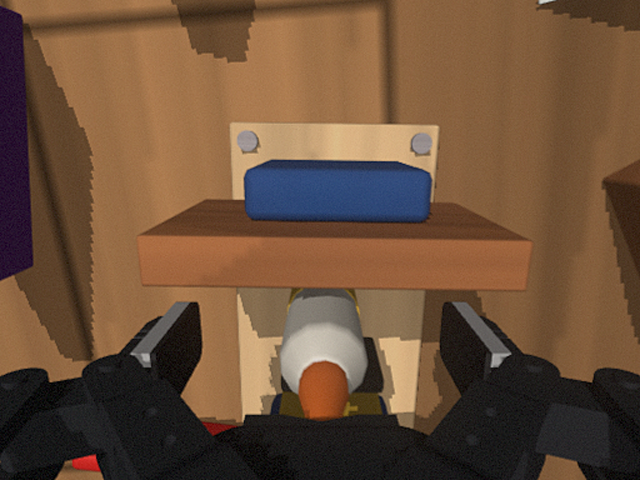

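The bottle stands centred between the open fingers, at about (322,350), with the cedar's front edge at row 288. The fingers are clear of the cedar. Next I check the offset along the clamp.

```bash
python3 - <<'E'
from h import *
d=np.load("w2.npz");c=(d["K"],d["R"],d["t"]);k=.8
for n,u,v,z in[("body edges",283,355,.1),("r",365,355,.1),("nozbase",324,363,.112),("bot",320,293,.01),("cedfront",330,289,.09)]: print(n,back(c,u*k,v*k,z).round(4))
print(get_state()["eef_pos"])
E
```

```text
body edges [ 0.5632 -0.0293  0.1   ]
r [ 0.5896 -0.0312  0.1   ]
nozbase [ 0.5766 -0.0257  0.112 ]
bot [ 0.5739 -0.0453  0.01  ]
cedfront [ 0.5798 -0.0117  0.09  ]
[ 0.57649635 -0.02717884  0.07385846]
```

```bash

python3 -m jog '{"travel":[[0,-3,-3],[0,0,0],[0,0,0],[0,0,0],[0,0,0]],"dr":[[0,0,0],[0,0,0],[0,0,0],[0,0,0],[0,0,0]],"jaw":[0,120,255,255,255]}' 30
python3 -m jog '{"travel":[[0,0,0],[0,0,0],[0,0,0],[0,0,5],[0,0,10]],"dr":[[0,0,0],[0,0,0],[0,0,0],[0,0,0],[0,0,0]],"jaw":[255,255,255,255,255]}'
```

```text
time: 3.28
eef_pos: [0.5767, -0.031, 0.071]
tcp_rot: [0.733, 0.681, 0.0, 0.0]
contact_force: [0.9, 0.2, 0.9]
opening: 0.453
time: 3.7
eef_pos: [0.5749, -0.0305, 0.0839]
tcp_rot: [0.733, 0.681, -0.001, -0.002]
contact_force: [-0.9, -0.2, -2.1]
opening: 0.315
```

```bash

python3 -m jog '{"travel":[[0,0,20],[0,0,30],[0,0,35],[0,0,30],[-10,18,0]],"dr":[[0,0,0],[0,0,0],[0,0,0],[0,0,0],[0,0,0]],"jaw":[255,255,255,255,255]}'
python3 -m jog '{"travel":[[-16,30,0],[-18,34,0],[-18,34,0],[-18,34,0],[-18,34,0]],"dr":[[0,0,0],[0,0,0],[0,0,0],[0,0,0],[0,0,0]],"jaw":[255,255,255,255,255]}'
python3 -m jog '{"travel":[[-18,34,0],[-18,34,0],[-14,25,0],[-8,13,0],[0,0,-10]],"dr":[[0,0,0],[0,0,0],[0,0,0],[0,0,0],[0,0,0]],"jaw":[255,255,255,255,255]}'
python3 -m jog '{"travel":[[0,0,-30],[0,0,-35],[0,0,-30],[0,0,-16],[0,0,-8]],"dr":[[0,0,0],[0,0,0],[0,0,0],[0,0,0],[0,0,0]],"jaw":[255,255,255,255,255]}'
python3 -m jog '{"travel":[[0,0,-4],[0,0,-3],[0,0,0]],"dr":[[0,0,0],[0,0,0],[0,0,0]],"jaw":[255,255,255]}'
```

```text
time: 4.12
eef_pos: [0.5717, -0.0156, 0.2097]
tcp_rot: [0.733, 0.68, 0.004, 0.007]
contact_force: [1.0, -0.3, -0.5]
opening: 0.319
time: 4.53
eef_pos: [0.4772, 0.1545, 0.2009]
tcp_rot: [0.733, 0.68, 0.0, 0.0]
contact_force: [1.8, 1.0, -1.7]
opening: 0.316
time: 4.95
eef_pos: [0.4198, 0.2621, 0.1927]
tcp_rot: [0.731, 0.682, 0.002, 0.0]
contact_force: [0.8, -0.4, -0.7]
opening: 0.317
time: 5.37
eef_pos: [0.4183, 0.2576, 0.0678]
tcp_rot: [0.733, 0.68, -0.003, -0.001]
contact_force: [0.3, -0.6, -1.6]
opening: 0.314
time: 5.62
eef_pos: [0.4212, 0.2591, 0.065]
tcp_rot: [0.733, 0.681, 0.001, 0.0]
contact_force: [0.1, -0.1, -1.1]
opening: 0.319
```

```bash

python3 -m jog '{"travel":[[0,0,-1],[0,0,-1],[0,0,-1],[0,0,0]],"dr":[[0,0,0],[0,0,0],[0,0,0],[0,0,0]],"jaw":[255,255,255,255]}'
python3 -m jog '{"travel":[[0,0,-1],[0,0,0]],"dr":[[0,0,0],[0,0,0]],"jaw":[255,255]}'
python3 -m jog '{"travel":[[0,0,-1],[0,0,0]],"dr":[[0,0,0],[0,0,0]],"jaw":[255,255]}'
```

```text
time: 5.95
eef_pos: [0.4206, 0.2593, 0.0618]
tcp_rot: [0.733, 0.681, 0.0, 0.0]
contact_force: [-0.6, 0.1, -1.2]
opening: 0.314
time: 6.12
eef_pos: [0.4206, 0.2594, 0.0608]
tcp_rot: [0.733, 0.681, 0.0, 0.0]
contact_force: [-0.1, -0.4, 0.8]
opening: 0.318
time: 6.28
eef_pos: [0.4208, 0.2595, 0.0608]
tcp_rot: [0.733, 0.681, 0.0, -0.0]
contact_force: [-2.3, -1.2, 7.6]
opening: 0.313
```

```bash

python3 -m jog '{"travel":[[0,0,0.5],[0,0,0],[0,0,0],[0,0,0],[0,0,20]],"dr":[[0,0,0],[0,0,0],[0,0,0],[0,0,0],[0,0,0]],"jaw":[150,60,0,0,0]}'
python3 -m jog '{"travel":[[0,0,35],[0,0,40],[0,0,40],[0,0,5],[2,-15,0]],"dr":[[0,0,0],[0,0,0],[0,0,0],[0,0,0],[0,0,6]],"jaw":[0,0,0,0,0]}'
python3 -m jog '{"travel":[[5,-30,0],[5,-30,0],[5,-30,0],[5,-30,0],[5,-30,0]],"dr":[[0,0,7],[0,0,7],[0,0,7],[0,0,7],[0,0,7]],"jaw":[0,0,0,0,0]}'
python3 -m jog '{"travel":[[5,-30,0],[5,-30,0],[5,-30,0],[5,-30,0],[3,-30,0]],"dr":[[0,0,7],[0,0,7],[0,0,7],[0,0,7],[0,0,7]],"jaw":[0,0,0,0,0]}'
python3 -m jog '{"travel":[[0,-30,0],[0,-25,0],[0,-20,0],[0,0,0],[0,0,0]],"dr":[[0,0,7],[0,0,7],[0,0,0],[0,0,0],[0,0,0]],"jaw":[0,0,0,0,0]}'
python3 - <<'E'
from h import *
c=cam("wrist");im=read_camera("wrist");np.savez("w3.npz",K=c[0],R=c[1],t=c[2],im=im)
cv2.imwrite("pics/w3.png",cv2.resize(im[:,:,::-1],(800,600),interpolation=cv2.INTER_CUBIC))
print(get_state()["qpos"])
E
```

```text
time: 6.7
eef_pos: [0.4172, 0.2579, 0.0761]
tcp_rot: [0.733, 0.681, -0.004, -0.002]
contact_force: [-1.3, -0.1, 0.5]
opening: 0.948
time: 7.12
eef_pos: [0.4246, 0.2461, 0.2044]
tcp_rot: [0.695, 0.719, 0.004, 0.002]
contact_force: [-0.7, -0.2, -0.3]
opening: 1.003
time: 7.53
eef_pos: [0.4467, 0.0969, 0.1996]
tcp_rot: [0.452, 0.892, 0.0, 0.0]
contact_force: [0.0, -0.8, -0.6]
opening: 0.997
time: 7.95
eef_pos: [0.4696, -0.051, 0.1996]
tcp_rot: [0.168, 0.986, 0.0, 0.0]
contact_force: [1.0, -0.3, 0.8]
opening: 1.0
time: 8.37
eef_pos: [0.4693, -0.1251, 0.1994]
tcp_rot: [0.051, 0.999, 0.0, -0.0]
contact_force: [0.1, -1.1, -0.4]
opening: 0.997
[-4.68545401e-01 -1.10330526e-01  2.06199742e+00  4.46903365e-04
  1.19084740e+00 -1.93933835e+00]
```

View pics/w3.png

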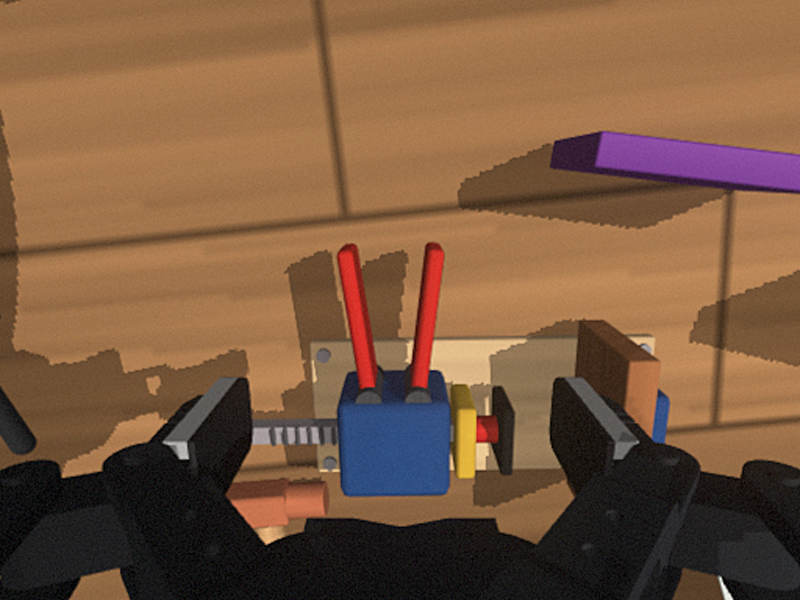

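The wrist view shows the lever tops running from (368,386) and (420,386) to tips at (349,250) and (433,249). The housing top is at about (343–448, 395–492), with the yellow jaw at column 464, the stem 475–495 and the pad's front at 512. The cedar stands at (615,370).

```bash
python3 - <<'E'
from h import *
d=np.load("w3.npz");c=(d["K"],d["R"],d["t"]);k=.64
g=lambda u,v,z:back(c,u*k,v*k,z)[:2]
for n,u,v,z in[("tip1",349,248,.059),("tip2",433,247,.059),("mid1",358,310,.059),("mid2",427,310,.059),("hA",342,401,.07),("hB",449,400,.07),("hC",345,493,.07),("hD",448,493,.07),("b1",312,342,.01),("b2",655,336,.01)]:print(n,g(u,v,z).round(4))
print(get_state()["eef_pos"])
im=d["im"]; p=np.array([.573,-.1395]);th=-.08
for y in(0,):print("grip proj",proj(c,[.4832,-.1324,.059])/k)
E
```

```text
tip1 [ 0.444  -0.1524]
tip2 [ 0.4482 -0.1046]
mid1 [ 0.481  -0.1518]
mid2 [ 0.4851 -0.1113]
hA [ 0.533  -0.1669]
hB [ 0.5387 -0.1034]
hC [ 0.5958 -0.1732]
hD [ 0.6023 -0.1088]
b1 [ 0.5142 -0.1925]
b2 [0.534  0.0476]
[ 0.46925059 -0.12430134  0.19936801]
grip proj [391.03153871 310.43651767]
```

```bash

python3 -m jog '{"travel":[[14,-8,-30],[0,0,-35],[0,0,-35],[0,0,-35],[0,0,-22]],"dr":[[0,0,1.1],[0,0,0],[0,0,0],[0,0,0],[0,0,0]],"jaw":[0,0,0,0,0]}' 30
python3 -m jog '{"travel":[[0,0,-12],[0,0,-8],[0,0,0],[0,0,0]],"dr":[[0,0,0],[0,0,0],[0,0,0],[0,0,0]],"jaw":[0,0,0,0]}'
python3 -m jog '{"travel":[[0,0,0],[0,0,0],[0,0,0],[0,0,0],[0,0,0]],"dr":[[0,0,0],[0,0,0],[0,0,0],[0,0,0],[0,0,0]],"jaw":[60,255,255,255,255]}'
python3 -m jog '{"travel":[[0,0,0],[0,0,0],[0,0,0]],"dr":[[0,0,0],[0,0,0],[0,0,0]],"jaw":[255,255,255]}'
python3 - <<'E'
from h import *
for i in (4,):
    c=cam("wrist");im=read_camera("wrist");np.savez("w4.npz",K=c[0],R=c[1],t=c[2],im=im)
    cv2.imwrite("pics/w4.png",cv2.resize(im[:,:,::-1],(800,600),interpolation=cv2.INTER_CUBIC))
E
```

```text
time: 8.83
eef_pos: [0.4815, -0.13, 0.0392]
tcp_rot: [0.039, 0.999, 0.001, -0.002]
contact_force: [-0.3, 0.6, 0.4]
opening: 0.999
time: 9.17
eef_pos: [0.4844, -0.1325, 0.0238]
tcp_rot: [0.04, 0.999, -0.0, 0.001]
contact_force: [0.8, 0.2, 0.5]
opening: 0.997
time: 9.58
eef_pos: [0.484, -0.1325, 0.0253]
tcp_rot: [0.04, 0.999, 0.0, -0.0]
contact_force: [-4.9, 4.4, 11.5]
opening: 0.357
time: 9.83
eef_pos: [0.4841, -0.1325, 0.0252]
tcp_rot: [0.04, 0.999, 0.0, 0.0]
contact_force: [-5.6, 3.2, 13.1]
opening: 0.358
```

View pics/w4.png

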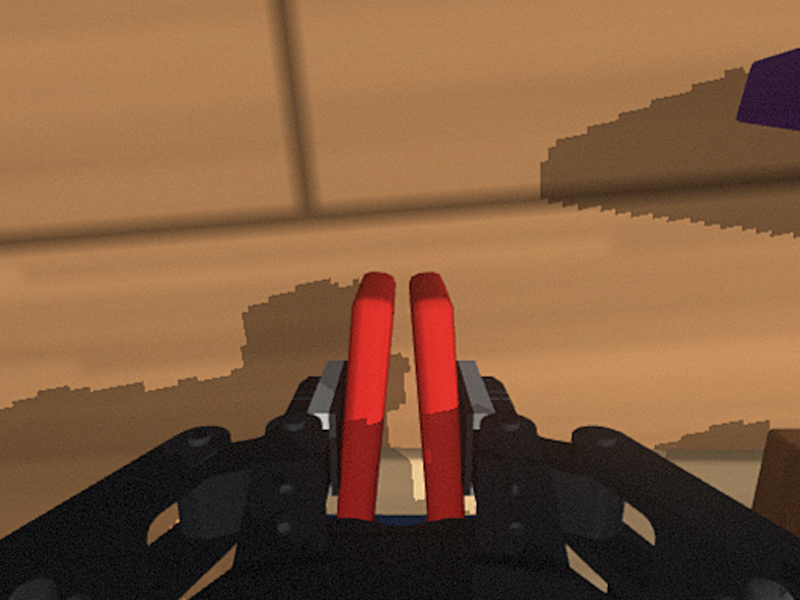

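The levers are pinched and squeezed (opening 0.36), but this wrist view is blocked by the gripper and does not show the mouth. I'll check whether the fixed cameras can see the jaw.

```bash
cat >> h.py <<'E'
def snap(name):
    out=[]
    for n in("top","side"):
        im=read_camera(n); cv2.imwrite(f"pics/raw_{n}_{name}.png",im[:,:,::-1])
        u,v=proj(cam(n),[.58,-.06,.05]).astype(int)
        out.append(cv2.resize(im[v-30:v+30,u-40:u+40,::-1],(400,300),interpolation=cv2.INTER_CUBIC)); print(n,u-40,v-30)
    cv2.imwrite(f"pics/{name}.png",np.hstack(out))
E
python3 -c "
from h import *
snap('s1')"
```

```text
top 234 165
side 217 166
```

View pics/s1.png

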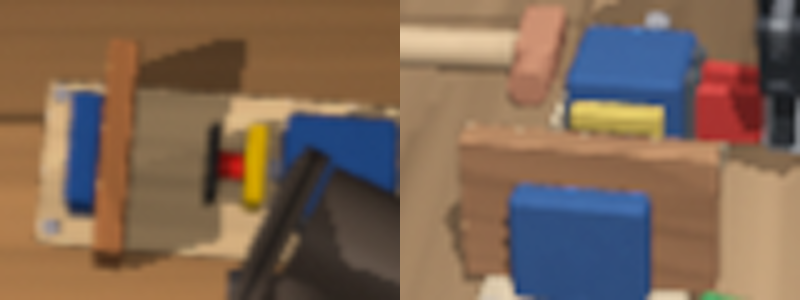

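The top view sees the mouth well: pad front at crop column 204, stem 217–244, yellow jaw 244–268, cedar front at 132. The side view shows only the cedar and far jaw. I'll measure along the clamp's axis in the top picture.

```bash
cat >> h.py <<'E'
O=np.array([.5695,-.1385]);TH=-.082
def meter(im=None):
    """edges along clamp y, mm, at z=.061, from the top camera"""
    if im is None: im=read_camera("top")
    c=cam("top");M=Ro.from_euler('z',TH).as_matrix()[:2,:2];ys=np.arange(30,165,.5);prof=0
    for x in(-.003,0,.003):
        uv=np.array([proj(c,[*(O+M@[x,y/1000]),.061]) for y in ys],np.float32)
        prof=prof+cv2.remap(im.astype(np.float32),uv[None,:,0],uv[None,:,1],cv2.INTER_LINEAR)[0]/3
    r,g,b=prof.T
    def runs(m):
        e=np.flatnonzero(np.diff(np.r_[0,m.astype(int),0])); return [(ys[i],ys[j-1]) for i,j in zip(e[::2],e[1::2]) if j-i>3]
    print("yellow",runs((r>120)&(g>.6*r)&(b<.4*r)),"red",runs((r>90)&(g<.4*r)),"dark",runs(prof.max(1)<70),"cedar",runs((g<.72*r)&(b<.62*r)&(g>.4*r)&(r>90)))
    return ys,prof
E
python3 - <<'E'
from h import *
ys,p=meter(cv2.imread("pics/raw_top_s1.png")[:,:,::-1])
for y,q in list(zip(ys,p.astype(int)))[60:230:4]:print(y,*q,end=" | ")
print()
meter(read_camera("top")); 
E
```

```text
yellow [(np.float64(42.0), np.float64(55.0)), (np.float64(127.5), np.float64(141.0))] red [(np.float64(57.0), np.float64(69.0))] dark [(np.float64(71.0), np.float64(78.0))] cedar [(np.float64(54.0), np.float64(56.5)), (np.float64(125.5), np.float64(143.5))]
60.0 161 34 24 | 62.0 148 31 22 | 64.0 133 29 21 | 66.0 117 26 19 | 68.0 102 24 18 | 70.0 81 22 18 | 72.0 51 21 20 | 74.0 40 27 25 | 76.0 43 37 32 | 78.0 67 56 44 | 80.0 93 77 57 | 82.0 114 94 69 | 84.0 123 101 74 | 86.0 125 103 75 | 88.0 126 103 75 | 90.0 126 103 76 | 92.0 127 104 76 | 94.0 128 105 76 | 96.0 129 106 77 | 98.0 130 107 78 | 100.0 130 107 78 | 102.0 131 108 79 | 104.0 132 109 79 | 106.0 134 110 80 | 108.0 134 110 80 | 110.0 134 110 80 | 112.0 134 110 80 | 114.0 135 111 81 | 116.0 135 111 81 | 118.0 135 111 81 | 120.0 134 109 80 | 122.0 130 104 76 | 124.0 121 94 66 | 126.0 120 84 54 | 128.0 127 79 46 | 130.0 143 88 50 | 132.0 150 92 53 | 134.0 152 93 54 | 136.0 152 94 53 | 138.0 152 94 54 | 140.0 151 94 55 | 142.0 135 85 58 | 144.0 104 73 69 | 
yellow [(np.float64(42.0), np.float64(55.0)), (np.float64(127.0), np.float64(141.0))] red [(np.float64(57.0), np.float64(69.0))] dark [(np.float64(71.0), np.float64(78.0))] cedar [(np.float64(54.0), np.float64(56.5)), (np.float64(126.0), np.float64(143.5))]
```

```bash

python3 -m jog '{"travel":[[0,0,0],[0,0,0],[0,0,0],[0,0,0],[0,0,0]],"dr":[[0,0,0],[0,0,0],[0,0,0],[0,0,0],[0,0,0]],"jaw":[30,30,30,30,30]}'
python3 -c "
from h import *
meter()"
python3 -m jog '{"travel":[[0,0,0],[0,0,0],[0,0,0],[0,0,0],[0,0,0]],"dr":[[0,0,0],[0,0,0],[0,0,0],[0,0,0],[0,0,0]],"jaw":[255,255,255,255,255]}'
python3 -c "
from h import *
meter()"
```

```text
time: 10.45
eef_pos: [0.4833, -0.1326, 0.0226]
tcp_rot: [0.04, 0.999, -0.0, -0.0]
contact_force: [-0.6, -0.1, -0.6]
opening: 0.884
yellow [(np.float64(42.0), np.float64(55.0)), (np.float64(127.5), np.float64(141.0))] red [(np.float64(57.0), np.float64(69.0))] dark [(np.float64(71.0), np.float64(77.5))] cedar [(np.float64(54.0), np.float64(56.5)), (np.float64(125.5), np.float64(143.5))]
time: 10.92
eef_pos: [0.4831, -0.1324, 0.0243]
tcp_rot: [0.04, 0.999, 0.0, -0.001]
contact_force: [-6.2, 3.8, 12.0]
opening: 0.356
yellow [(np.float64(50.0), np.float64(62.5)), (np.float64(127.5), np.float64(141.0))] red [(np.float64(65.0), np.float64(78.0))] dark [(np.float64(80.0), np.float64(86.0))] cedar [(np.float64(61.0), np.float64(64.5)), (np.float64(125.5), np.float64(143.5))]
```

Each pump advances the jaw 8 mm and the jaw holds on release. Pad front is now at about 87.5 and the cedar at 126, so I'll do four more full pumps.

```bash

Z='"travel":[[0,0,0],[0,0,0],[0,0,0],[0,0,0],[0,0,0]]'
python3 -m jog '{"travel":[[0,0,0],[0,0,0],[0,0,0],[0,0,0],[0,0,0]],"dr":[[0,0,0],[0,0,0],[0,0,0],[0,0,0],[0,0,0]],"jaw":[30,30,30,30,30]}' >/dev/null
python3 -m jog '{"travel":[[0,0,0],[0,0,0],[0,0,0],[0,0,0],[0,0,0]],"dr":[[0,0,0],[0,0,0],[0,0,0],[0,0,0],[0,0,0]],"jaw":[255,255,255,255,255]}'
python3 -m jog '{"travel":[[0,0,0],[0,0,0],[0,0,0],[0,0,0],[0,0,0]],"dr":[[0,0,0],[0,0,0],[0,0,0],[0,0,0],[0,0,0]],"jaw":[30,30,30,30,30]}' >/dev/null
python3 -m jog '{"travel":[[0,0,0],[0,0,0],[0,0,0],[0,0,0],[0,0,0]],"dr":[[0,0,0],[0,0,0],[0,0,0],[0,0,0],[0,0,0]],"jaw":[255,255,255,255,255]}' 
python3 -c "
from h import *
meter()"
python3 -m jog '{"travel":[[0,0,0],[0,0,0],[0,0,0],[0,0,0],[0,0,0]],"dr":[[0,0,0],[0,0,0],[0,0,0],[0,0,0],[0,0,0]],"jaw":[30,30,30,30,30]}' >/dev/null
python3 -m jog '{"travel":[[0,0,0],[0,0,0],[0,0,0],[0,0,0],[0,0,0]],"dr":[[0,0,0],[0,0,0],[0,0,0],[0,0,0],[0,0,0]],"jaw":[255,255,255,255,255]}'
python3 -m jog '{"travel":[[0,0,0],[0,0,0],[0,0,0],[0,0,0],[0,0,0]],"dr":[[0,0,0],[0,0,0],[0,0,0],[0,0,0],[0,0,0]],"jaw":[30,30,30,30,30]}' >/dev/null
python3 -m jog '{"travel":[[0,0,0],[0,0,0],[0,0,0],[0,0,0],[0,0,0]],"dr":[[0,0,0],[0,0,0],[0,0,0],[0,0,0],[0,0,0]],"jaw":[255,255,255,255,255]}' 
python3 -c "
from h import *
meter();snap('s2')"
```

```text
time: 11.8
eef_pos: [0.4831, -0.1324, 0.0243]
tcp_rot: [0.04, 0.999, 0.0, -0.001]
contact_force: [-6.8, 1.4, 13.0]
opening: 0.352
time: 12.63
eef_pos: [0.4831, -0.1324, 0.0244]
tcp_rot: [0.04, 0.999, 0.0, -0.001]
contact_force: [-7.0, 2.6, 12.4]
opening: 0.352
yellow [(np.float64(66.0), np.float64(79.0)), (np.float64(127.0), np.float64(141.0))] red [(np.float64(81.0), np.float64(94.0))] dark [(np.float64(95.5), np.float64(101.0))] cedar [(np.float64(77.5), np.float64(80.5)), (np.float64(125.5), np.float64(143.5))]
time: 13.52
eef_pos: [0.4831, -0.1324, 0.0244]
tcp_rot: [0.04, 0.999, 0.0, -0.001]
contact_force: [-6.2, 2.9, 13.3]
opening: 0.352
time: 14.35
eef_pos: [0.4831, -0.1324, 0.0244]
tcp_rot: [0.04, 0.999, 0.0, -0.001]
contact_force: [-7.5, 2.3, 13.3]
opening: 0.355
yellow [(np.float64(82.0), np.float64(95.5)), (np.float64(127.5), np.float64(141.0))] red [(np.float64(98.0), np.float64(109.0))] dark [(np.float64(111.0), np.float64(117.0))] cedar [(np.float64(94.5), np.float64(97.5)), (np.float64(125.5), np.float64(143.5))]
top 234 165
side 217 166
```

View pics/s2.png

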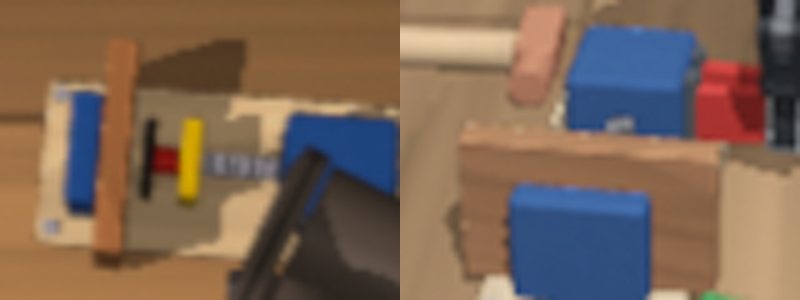

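The pad is nearly at the cedar: crop columns 143 against 132, a gap of about 7 mm. The cedar is upright and unmoved. One more full pump, then I'll measure.

```bash

python3 -m jog '{"travel":[[0,0,0],[0,0,0],[0,0,0],[0,0,0],[0,0,0]],"dr":[[0,0,0],[0,0,0],[0,0,0],[0,0,0],[0,0,0]],"jaw":[30,30,30,30,30]}' >/dev/null
python3 -m jog '{"travel":[[0,0,0],[0,0,0],[0,0,0],[0,0,0],[0,0,0]],"dr":[[0,0,0],[0,0,0],[0,0,0],[0,0,0],[0,0,0]],"jaw":[255,255,255,255,255]}' 
python3 -c "
from h import *
meter();"
python3 -m jog '{"travel":[[0,0,0],[0,0,0],[0,0,0],[0,0,0],[0,0,0]],"dr":[[0,0,0],[0,0,0],[0,0,0],[0,0,0],[0,0,0]],"jaw":[30,30,30,30,30]}' 
python3 -c "
from h import *
meter();snap('s3')"
```

```text
time: 15.33
eef_pos: [0.4831, -0.1324, 0.0244]
tcp_rot: [0.04, 0.999, 0.0, -0.001]
contact_force: [-7.5, 2.5, 13.1]
opening: 0.352
yellow [(np.float64(89.5), np.float64(103.0)), (np.float64(128.5), np.float64(141.0))] red [(np.float64(106.0), np.float64(116.5))] dark [(np.float64(118.5), np.float64(125.5))] cedar [(np.float64(101.0), np.float64(105.5)), (np.float64(127.0), np.float64(143.5))]
time: 15.8
eef_pos: [0.4834, -0.1325, 0.0226]
tcp_rot: [0.04, 0.999, 0.0, -0.0]
contact_force: [0.8, 0.7, 0.2]
opening: 0.881
yellow [(np.float64(89.5), np.float64(103.0)), (np.float64(128.5), np.float64(141.0))] red [(np.float64(106.0), np.float64(116.0))] dark [(np.float64(118.5), np.float64(125.5))] cedar [(np.float64(101.0), np.float64(105.5)), (np.float64(127.0), np.float64(143.5))]
top 234 165
side 217 166
```

View pics/s3.png

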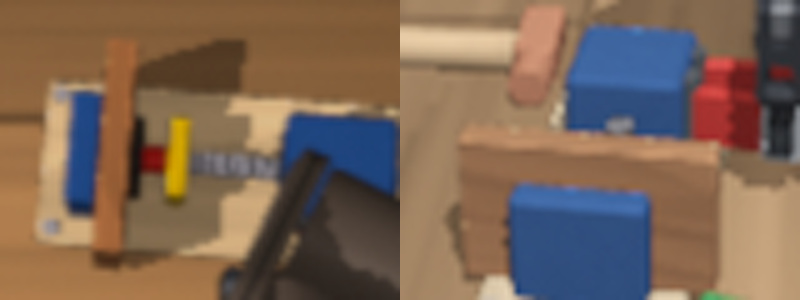

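The pad now just touches the cedar, with the stem about 1 mm in; cedar upright, jaw holding on release. A final full squeeze should bring the stem to about 9 mm in. I'll hold it and measure.

```bash

python3 -m jog '{"travel":[[0,0,0],[0,0,0],[0,0,0],[0,0,0],[0,0,0]],"dr":[[0,0,0],[0,0,0],[0,0,0],[0,0,0],[0,0,0]],"jaw":[255,255,255,255,255]}' 35
python3 -m jog '{"travel":[[0,0,0],[0,0,0],[0,0,0]],"dr":[[0,0,0],[0,0,0],[0,0,0]],"jaw":[255,255,255]}' 
python3 -c "
from h import *
ys,p=meter();
for y,q in list(zip(ys,p.astype(int)))[156:204:2]:print(y,*q,end=' | ')
snap('s4')"
```

```text
time: 16.37
eef_pos: [0.4831, -0.1324, 0.0245]
tcp_rot: [0.04, 0.999, 0.0, -0.001]
contact_force: [-6.2, 2.3, 14.3]
opening: 0.351
time: 16.62
eef_pos: [0.4831, -0.1324, 0.0245]
tcp_rot: [0.04, 0.999, 0.0, -0.001]
contact_force: [-6.5, 2.5, 14.1]
opening: 0.35
yellow [(np.float64(97.5), np.float64(109.0)), (np.float64(129.0), np.float64(141.5))] red [(np.float64(112.0), np.float64(116.5))] dark [(np.float64(119.0), np.float64(125.5))] cedar [(np.float64(108.5), np.float64(111.5)), (np.float64(127.0), np.float64(144.0))]
108.0 133 96 5 | 109.0 121 83 7 | 110.0 116 68 10 | 111.0 112 54 12 | 112.0 107 39 15 | 113.0 106 32 16 | 114.0 105 28 16 | 115.0 104 24 17 | 116.0 96 23 17 | 117.0 86 22 16 | 118.0 76 20 16 | 119.0 63 19 16 | 120.0 49 18 16 | 121.0 34 17 16 | 122.0 31 18 16 | 123.0 35 22 17 | 124.0 40 25 18 | 125.0 52 33 21 | 126.0 73 45 27 | 127.0 93 57 32 | 128.0 112 68 38 | 129.0 126 77 43 | 130.0 139 85 48 | 131.0 149 91 52 | top 234 165
side 217 166
```

View pics/s4.png

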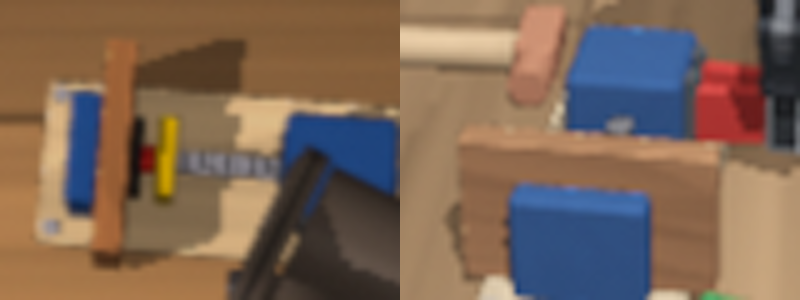

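The stem is about half showing: crop columns 141–157, against 150–180 before contact. Colour runs put the push-in at about 7–9 mm, and the cedar is upright against the far jaw. A last check that the bottle stands.

```bash
python3 - <<'E'
from h import *
o=[]
for n in("top","side"):
    im=cv2.imread(f"pics/raw_{n}_s4.png");u,v=proj(cam(n),[.421,.26,.06]).astype(int);print(n,u,v)
    y0,x0=max(v-60,0),max(u-80,0);o.append(cv2.resize(im[y0:y0+120,x0:x0+160],(400,300)))
cv2.imwrite("pics/b.png",np.hstack(o))
E
```

```text
top 168 247
side 322 275
```

View pics/b.png

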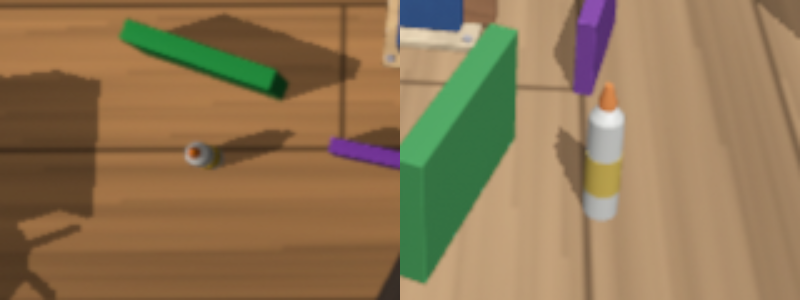

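The bottle stands upright at crop (200,155) in the top view and (604,155) in the side view, well clear of the clamp and the boards. I'm handing in.

```bash
python3 -c "
from plant import *
print(sign_off())"
```

```text
the job is handed in; nothing more can be done
None
```

The job is handed in, with the gripper still holding the levers fully squeezed. The hand-in gave no verdict.

- **Bottle:** I took it out of the clamp's mouth and stood it on the bench at about (0.42, 0.26) m, roughly 0.24 m from the nearest part of the clamp. The last top and side pictures show it upright.
- **Clamping:** I pumped the levers with eight full squeezes. The jaw advanced 8 mm per pump, and after the seventh the pad just touched the cedar.
- **Final hold:** The eighth squeeze is held at 35 N grip, opening 0.35. The top camera puts the stem between 6.3 and 8.1 mm in out of 16. The spread comes from the camera's coarse scale (about 2.6 mm per pixel) and from how the edges are read: the free stem read about 14 mm instead of 16.
- **Cedar and the rest:** The cedar stands upright against the far jaw. I saw nothing else disturbed in the parts of the scene I looked at, but did not re-check every bystander.
- **Forces and time:** The highest force reading was about 16 N, and the clock stood at about 17 s of the 62 s allowed.

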